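# Clear the edging stand and ease its sprung arm shut

### The job

Slide the small roll of wood edging up off the spindle of the edging stand and set it down flat on the loose cream board, then shut the stand: bring its sprung presser arm over by the black knob and ease it down until it lies fully home on its rubber stop. The arm's spring throws it shut once it is past the middle, so let it down slowly and do not let it snap. Leave the wax tin, the screw jar and the oak block where they are.

Things in the scene. Friction and masses are not known exactly. Their poses are not given: they have to be found in the camera images.
- roll_center (a point): centre of the small roll of wood-coloured edging tape on a card core, 54 mm outside diameter, 40 mm high, hole 21 mm, 0.06 kg, axis (z) upright; its middle, 20 mm above its underside. At the start it sits on the stand's spindle with its underside on the seat, 16 mm above the bench.
- spindle_top (a point): top of the stand's upright steel spindle (12 mm diameter, 40 mm above the bench). Its axes are the stand's: z up, y towards the arm's hinge. The stand is fixed to the bench: a plywood base 60 mm (x) by 200 mm (y), 10 mm thick, reaching 106 mm from the spindle on the hinge side and 94 mm on the other, with an upright rubber-capped stop 14 mm square, 47 mm high, at y = -34 mm.
- presser_hinge (a point): hinge axis of the sprung arm, 78 mm from the spindle along the stand's +y and 52 mm above the bench, on a dark steel bracket 32 mm wide, 63 mm high, with a slim spring strut beside it (to x = +27 mm); same axes as spindle_top. The arm turns about this x axis, in the stand's y-z plane.
- presser_knob (a point): centre of the black knob at the free end of the steel arm (12 x 10 mm): a cylinder 24 mm in diameter, 30 mm long, lying along the stand's x, 135 mm from the hinge. It can be pinched on its two flat ends and turns between the fingers as the arm swings. At arm angle q it lies, from the hinge, -135 cos(q) mm along the stand's y and 135 sin(q) mm up; shut, its centre is 52 mm above the bench.
- presser (a joint): angle of the sprung arm, rad: 0 = shut, level on its rubber stop; 1.95 = open, leaning back past upright, as at the start. Over-centre spring: above about 1.1 rad it pushes the arm open, below that it pulls it shut, harder the further (3 to 5 N at the knob at either end). Let go with the knob over 10 mm above its home, it slams. The roll on its spindle would keep it from shutting.
- board_top (a point): centre of the top face of the loose cream board, 120 mm (its x) by 86 mm (its y), 10 mm thick, lying on the bench, 0.2 kg. Behind the bench strip, from about x = 0.63 m, stands a tall shelf unit with a level rail across its front: come in from the robot's side.
- wax_tin: round tin, 86 mm diameter, 32 mm high, origin at its underside; to be left alone
- screw_jar: white jar with a screw lid, 65 mm diameter, 79 mm high, origin at its underside; to be left alone
- oak_block: oak offcut 44 x 90 x 27 mm, origin at its underside; to be left alone
Mind the look-alikes: they are no part of the job. Of the things shaped like the part that bears roll_center, the wooden one is meant.

How it is judged:
On the way, in this order (a step that is already met when the one before it is completed fails the run):
1. the roll stands flat on the cream board, with the arm still open (x of roll_center in the frame of board_top between -0.05 and 0.05 m and y of roll_center in the frame of board_top between -0.037 and 0.037 m and z of roll_center in the frame of board_top below 0.024 m and value of joint presser above 1.2 rad), for 0.2 s.
2. the arm is shut (value of joint presser below 0.04 rad), for 0.2 s.
At the end, for the whole second after the job is handed in: the arm is shut (under 0.04 rad); the roll stands flat (within 0.1 rad, either end up) on the cream board, which still lies on the bench, the roll's centre within 50 mm along and 37 mm across of the board's centre (value of joint presser below 0.04 rad and x of roll_center in the frame of board_top between -0.05 and 0.05 m and y of roll_center in the frame of board_top between -0.037 and 0.037 m and z of roll_center in the frame of board_top between 0.016 and 0.024 m and (angle between roll_center's own z axis and vertical below 0.1 rad or angle between roll_center's own z axis and vertical above 3.04 rad) and height (world z) of board_top below 0.014 m); the robot touches nothing.
It fails at once if the arm snaps: it swings shut faster than 3 rad/s (0.4 m/s at the knob) (velocity of joint presser below -3 rad/s).
It fails at once if the wax tin, the screw jar or the oak block is moved more than 30 mm (distance of any of wax_tin, screw_jar, oak_block from where it was at the start of the episode above 0.03 m).
It also fails if it takes over 72 s, if anything falls off the work surface, if the arm or the gripper's body presses on something with over 40 N, if the wrist force passes 120 N, or if a joint passes its speed limit or range.

### The arm

A 6-joint arm with a two-finger parallel gripper is mounted at the origin on a cart in front of the work surface, level with it; the furniture and walls round the work are solid. World frame = base frame: x ahead of the robot, y to its left, z up, the work surface at z = 0. Lengths are in m, angles in rad, forces in N, time in s.
With the tool pointing down it reaches from about 0.35 to 0.975 m from the base axis. Payload 4.9 kg.
Tool frame: the origin (TCP) lies at the very end of the fingers, on their centre line; the grasp point (between the pads) lies 19 mm behind it; z points along the fingers, y is the line along which they close (so a half turn about z gives the same grasp; the last joint's range is limited). The gripper opens to 85 mm and grips with 20 to 120 N. Pads are 22 mm wide; open, the fingers measure 114 mm over their backs; the gripper's body (76 mm by 85 mm) begins 54 mm behind the grasp point. The pads swing forward as they close: fully open they stand 13 mm farther back than shut.
Start: joints at [-1.275, 0.053, 1.613, -0, 1.476, -0.119], TCP at [0.252, -0.572, 0.231] pointing down, gripper open.
Joint ranges: [-3.01, 3.01], [-1.01, 2.22], [0.06, 2.58], [-1.02, 4.17], [0.09, 2.62], [-3.14, 3.14]. Speed limits (rad/s): [2.57, 2.57, 3.14, 3.14, 3.14, 3.14].

### API

Orientations are given as a rotation vector (axis times angle).
In Python, from station import get_obs, get_image, finish_job gives the robot as it stands. The module is installed in compiled form; this text tells all that it offers.
- The arm moves only by the tool carry_out, never from a script. Its argument "rows" is a list of rows, each a list of 7 numbers: the turn, a rotation vector about the tool's x, y, z as a fraction of full scale, then the shift along the tool's x, y, z as a fraction of full scale, then the closure, from -1 (fully open) to 1 (shut). A call has 1 to 5 rows; each row is the pose to reach, as a shift and turn from the pose commanded when the call began, along the tool's axes at that moment, turning the shorter way round; what a row does not reach only later rows make up. Full scale, the value 1, is 300 mm for a shift and pi rad for a turn. A row lasts 1/10 s, in which the tool goes at most 50 mm and 8.59 degrees, less where a joint would pass 70% of its speed; a pose out of reach is approached as far as the arm can. A call with a number of a shift or a turn outside -1 to 1 is refused whole. A call with a gripper value outside its range is refused whole. The fingers move at their own pace and stop on an object; "force" is the grip in N (left out, the last holds). Time passes only in rows, so rows that repeat a pose let the fingers close. It gives the time, the measured TCP pose, the force, the opening and the grip force at its end, in the units of the state.
- get_obs(): the state, without advancing time (a new reading comes with each control period).
- get_image(name): name is "side" or "top"; returns a dict with "img" (384x512x3 uint8, blue, green, red), "mtx" (3x3 intrinsics, pixels), "D" ([k1, k2, p1, p2, k3] as OpenCV has them; the pictures are not rectified), "R" (3x3) and "t" (3): a world point X has camera coordinates R X + t. Camera axes: x right, y down, z forward; pixel columns grow to the right and rows downward; lengths in m; the calibration is good to about 2 mm. A picture is of the moment at which its call begins. There is no depth.
- finish_job(): hands the job in; it is judged then, once.
The state is a dict: "t": time; "q": joint angles; "dq": joint speeds; "effort": joint torques, N m; "tool_pos": TCP position; "tool_rot": TCP orientation; "contact_force": force on the tool from outside, world axes, zero at the start; "wrist_torque": the same for the moment, N m; "opening": finger opening in m; "grip_force": force on a finger pad.
Only numpy, scipy, OpenCV 4.12 (cv2) and the standard library are available. Lean on these libraries where they do the work, as an engineer would, in place of code of your own. Each camera call takes 0.05 s, during which the arm holds its last target. There are 200 camera calls.

## Working session

There is one attempt and no reset: what is moved stays moved. The work goes in short steps, Python scripts to look and compute and a tool call to move; the robot and the scene stay as the last step left them, time stands still between calls to the robot, and variables do not carry over. Pictures are saved under pics/ and viewed, at most 10 in all, crops included, and the job is handed in when it is done.

Besides the shell and the picture viewer there is one more tool, called after "Request:" as name([rows], argument=value, ...), one row to a line, values as JSON. carry_out: Moves the arm, as the interface text tells. Shift numbers are shares of 300 mm and turn numbers shares of pi rad, none past 1 either way. Its arguments: {"type":"object","properties":{"rows":{"type":"array"},"force":{"type":"number"}},"required":["rows"]}

```bash
mkdir -p pics; python3 - <<'E'
from station import *
import cv2
for n in("side","top"):
    d=get_image(n); cv2.imwrite(f"pics/{n}0.png",d["img"]); print(n,d["mtx"].round(1).tolist(),d["D"],(-d["R"].T@d["t"]).round(3),d["R"].round(2).tolist())
o=get_obs(); print(o)
E
```

```text
side [[447.1, 0.0, 251.3], [0.0, 447.1, 188.0], [0.0, 0.0, 1.0]] [-0.09628082  0.          0.          0.          0.        ] [0.073 0.986 0.996] [[-0.93, -0.38, -0.02], [-0.22, 0.59, -0.77], [0.3, -0.71, -0.63]]
top [[442.9, 0.0, 254.6], [0.0, 442.9, 192.1], [0.0, 0.0, 1.0]] [-0.09353765  0.          0.          0.          0.        ] [ 0.362 -0.041  1.368] [[0.01, -1.0, 0.01], [-0.99, -0.01, -0.13], [0.13, -0.01, -0.99]]
{'t': 0.1, 'q': array([-1.27502232e+00,  5.32875210e-02,  1.61418260e+00, -8.81229588e-06,
        1.47599299e+00, -1.19021884e-01]), 'dq': array([ 7.39693873e-05, -2.73868327e-03, -1.63590167e-03, -8.93500922e-04,
        1.08963574e-03, -1.16940554e-04]), 'effort': array([ 9.63926723e-04, -3.94901741e+01, -3.71363068e+01, -9.45578813e-05,
        3.94356539e-03,  5.01805062e-06]), 'tool_pos': array([ 0.25169439, -0.57145355,  0.23017254]), 'tool_rot': array([-3.07244565e+00, -6.46516681e-01,  2.72883807e-04]), 'contact_force': array([-0.1912387 , -0.17534815,  0.59569991]), 'wrist_torque': array([ 0.02084156,  0.01009756, -0.02782209]), 'grip_force': 0.0, 'opening': 0.0851655472589601}
```

View pics/side0.png

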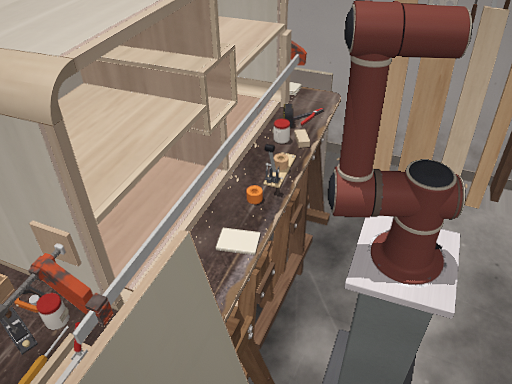

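View pics/top0.png

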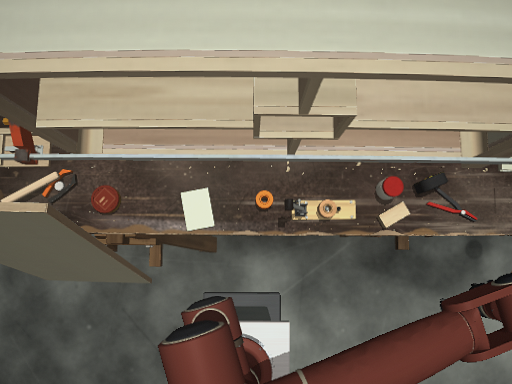

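The top view shows the stand at about (323,210), with the wooden roll on it at (327,209) and the bracket at its left end (297,208). The cream board is at (198,208), and the tin, jar and block are at (105,199), (390,188) and (394,214). There are two roll-shaped things, the orange one at (264,199) and the wood-coloured one at (327,209). The second is the one meant, since it is wooden and sits on the spindle. I'll confirm that in an enlarged crop.

```bash
cat > h.py <<'E'
import cv2,numpy as np
from station import get_image,get_obs
def ray(d,p):
    u=cv2.undistortPoints(np.array([[p]],float),d["mtx"],d["D"])[0,0]
    return -d["R"].T@d["t"], d["R"].T@np.array([u[0],u[1],1.])
def onz(d,p,z):
    c,r=ray(d,p); return c+r*(z-c[2])/r[2]
def proj(d,X):
    return cv2.projectPoints(np.array(X,float).reshape(-1,1,3),cv2.Rodrigues(d["R"])[0],d["t"],d["mtx"],d["D"])[0][:,0]
def tri(d1,p1,d2,p2):
    c1,r1=ray(d1,p1);c2,r2=ray(d2,p2);s=np.linalg.lstsq(np.c_[r1,-r2],c2-c1,rcond=None)[0]
    a=c1+s[0]*r1;b=c2+s[1]*r2; return (a+b)/2,np.linalg.norm(a-b)
E
python3 - <<'E'
from h import *
t=get_image("top");s=get_image("side")
a=cv2.resize(t["img"][180:240,275:375],None,fx=8,fy=8,interpolation=cv2.INTER_CUBIC)[:,:800]
b=cv2.resize(s["img"][135:215,235:315],None,fx=7,fy=7,interpolation=cv2.INTER_CUBIC)
cv2.imwrite("pics/ct.png",a);cv2.imwrite("pics/cs.png",b)
# board
hsv=cv2.cvtColor(t["img"],cv2.COLOR_BGR2HSV)
def m(lo,hi,x0,x1,y0,y1):
    k=cv2.inRange(hsv,lo,hi);z=np.zeros_like(k);z[y0:y1,x0:x1]=k[y0:y1,x0:x1]
    c=max(cv2.findContours(z,cv2.RETR_EXTERNAL,cv2.CHAIN_APPROX_NONE)[0],key=cv2.contourArea);return c,cv2.minAreaRect(c)
for nm,lo,hi,w,z in(("board",(0,0,180),(90,90,255),(170,225,180,236),.01),("base",(10,40,120),(30,180,255),(285,365,190,228),.01)):
    c,r=m(lo,hi,*w);B=np.array([onz(t,p,z) for p in cv2.boxPoints(r)]);print(nm,r,B.round(3).tolist(),B.mean(0).round(4),np.linalg.norm(B[1]-B[0]),np.linalg.norm(B[2]-B[1]))
E
```

```text
board ((197.07217407226562, 209.07550048828125), (38.75412368774414, 27.689794540405273), 79.99201965332031) [[0.539, 0.177, 0.01], [0.555, 0.093, 0.01], [0.437, 0.07, 0.01], [0.421, 0.153, 0.01]] [0.4879 0.1232 0.01  ] 0.0856920381411096 0.12012003628521811
base ((327.5, 209.0), (20.0, 55.0), 90.0) [[0.521, -0.194, 0.01], [0.522, -0.366, 0.01], [0.46, -0.365, 0.01], [0.459, -0.194, 0.01]] [ 0.4907 -0.2796  0.01  ] 0.17169220203866373 0.062261425269562264
```

View pics/ct.png

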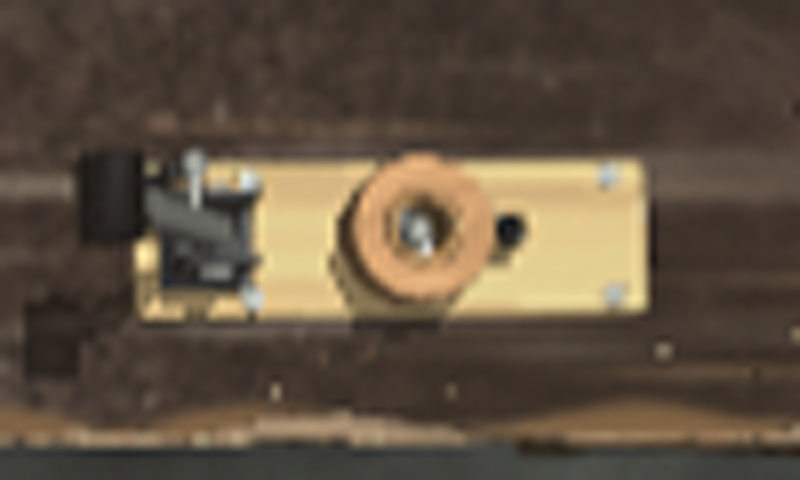

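View pics/cs.png

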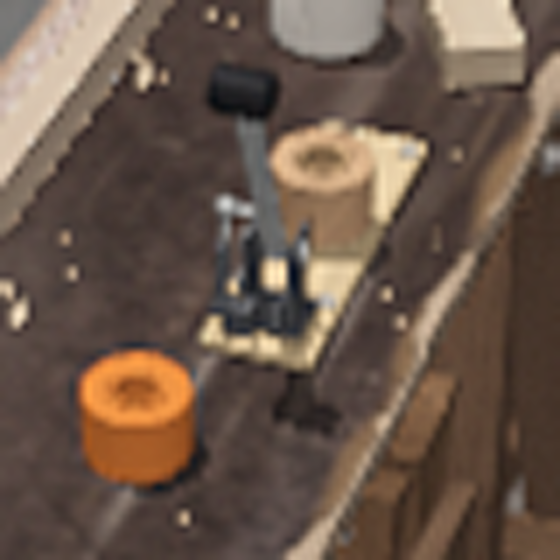

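The crops confirm it: the wood-coloured roll sits over the steel spindle, at top-crop (423,228), with the rubber stop to its right at (510,230). The knob is on the arm leaning left at (112,197). The orange roll stands loose on the bench. Next I'll work out the positions.

```bash
python3 - <<'E'
from h import *
t=get_image("top");s=get_image("side")
ct=lambda x,y:(275+(x+.5)/8-.5,180+(y+.5)/8-.5); cs=lambda x,y:(235+(x+.5)/7-.5,135+(y+.5)/7-.5)
for n,p in dict(lt=(145,158),rt=(643,158),rb=(648,316),lb=(140,320)).items(): print(n,onz(t,ct(*p),.01).round(4))
print("roll top plane",onz(t,ct(423,228),.056),"side",onz(s,cs(323,158),.056),tri(t,ct(423,228),s,cs(323,158)))
print("spindle top",onz(t,ct(418,228),.04))
print("stop",onz(t,ct(510,230),.047))
print("knob",tri(t,ct(112,197),s,cs(243,91)),onz(t,ct(112,197),.177),onz(s,cs(243,91),.177))
o=get_obs();R=cv2.Rodrigues(o["tool_rot"])[0];print(R.round(3).tolist())
E
```

```text
lt [ 0.52   -0.1715  0.01  ]
rt [ 0.5214 -0.3657  0.01  ]
rb [ 0.4599 -0.3663  0.01  ]
lb [ 0.4574 -0.1693  0.01  ]
roll top plane [ 0.48911171 -0.27106817  0.056     ] side [ 0.48972204 -0.27400956  0.056     ] (array([ 0.4887507 , -0.2706709 ,  0.05846816]), np.float64(0.0002528214064996731))
spindle top [ 0.49065219 -0.27196862  0.04      ]
stop [ 0.48942672 -0.30560198  0.047     ]
knob (array([ 0.4866572 , -0.14395849,  0.18094325]), np.float64(0.0003294520212752934)) [ 0.48723057 -0.14425195  0.177     ] [ 0.48849573 -0.14945977  0.177     ]
[[0.915, 0.403, -0.0], [0.403, -0.915, 0.001], [0.0, -0.001, -1.0]]
```

Request:
carry_out([
  [0,0,-0.045,0.136,-0.071,0,-1],
  [0,0,-0.09,0.271,-0.143,0,-1],
  [0,0,-0.135,0.407,-0.214,0,-1],
  [0,0,-0.18,0.542,-0.286,0,-1],
  [0,0,-0.225,0.678,-0.357,0,-1],
], force=40)

```text
t: 0.8
tool_pos: [0.3957, -0.3905, 0.2314]
tool_rot: [2.656, 1.678, 0.0]
contact_force: [0.4, -0.4, -0.1]
opening: 0.0856
grip_force: 0.0
```

```bash
cat > go.py <<'E'
import sys
from h import *
T=np.array([float(v) for v in sys.argv[1:4]]);o=get_obs();R=cv2.Rodrigues(o["tool_rot"])[0]
G=np.array([[0,1,0],[1,0,0],[0,0,-1.]])
print("t",o["t"],o["tool_pos"].round(4),"F",o["contact_force"].round(1),"open",o["opening"],o["grip_force"],"q6",o["q"].round(2))
print("turn",(cv2.Rodrigues(R.T@G)[0].ravel()/np.pi).round(4),"shift",(R.T@(T-o["tool_pos"])/.3).round(4))
E
python3 go.py .4895 -.272 .16
```

```text
t 0.8 [ 0.3957 -0.3905  0.2314] F [ 0.4 -0.4 -0.1] open 0.0855519457007837 0.0 q6 [-0.91 -0.11  1.77  0.    1.48 -0.47]
turn [ 1.000e-04  0.000e+00 -1.413e-01] shift [0.491  0.1129 0.2379]
```

Request:
carry_out([
  [0,0,-0.036,0.123,0.028,0.06,-1],
  [0,0,-0.071,0.246,0.056,0.119,-1],
  [0,0,-0.107,0.368,0.085,0.178,-1],
  [0,0,-0.141,0.491,0.113,0.238,-1],
  [0,0,-0.141,0.491,0.113,0.238,-1],
])

```text
t: 1.3
tool_pos: [0.4897, -0.2697, 0.1565]
tool_rot: [-2.217, -2.217, -0.001]
contact_force: [-1.2, -0.3, 0.2]
opening: 0.0857
grip_force: 0.0
```

```bash
python3 go.py .4895 -.272 .07; python3 - <<'E'
from h import *
t=get_image("top");s=get_image("side")
a=cv2.resize(t["img"][170:240,265:375],None,fx=5,fy=5,interpolation=cv2.INTER_CUBIC)
b=cv2.resize(s["img"][110:200,235:325],None,fx=5,fy=5,interpolation=cv2.INTER_CUBIC)[:350]
b=cv2.resize(s["img"][115:185,240:290],None,fx=5,fy=5,interpolation=cv2.INTER_CUBIC)
cv2.imwrite("pics/n1.png",np.hstack([a,b]))
E
```

```text
t 1.3 [ 0.4897 -0.2697  0.1565] F [-1.2 -0.3  0.2] open 0.08565665164625207 0.0 q6 [-0.64 -0.04  1.84  0.    1.35 -0.64]
turn [-0.0012 -0.0014 -0.    ] shift [-0.009   0.0006  0.2883]
```

View pics/n1.png

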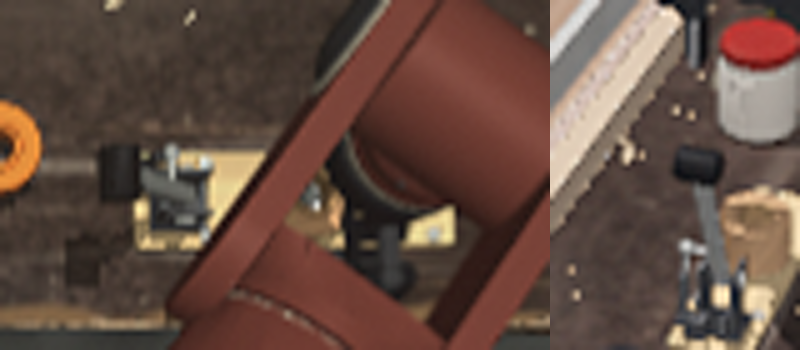

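The wrist hides most of the roll, but the stand, the knob and the roll (side view, right part) are undisturbed. I'll descend.

Request:
carry_out([
  [0,0,0,-0.008,0,0.1,-1],
  [0,0,0,-0.008,0,0.2,-1],
  [0,0,0,-0.008,0,0.27,-1],
  [0,0,0,-0.008,0,0.32,-1],
  [0,0,0,-0.008,0,0.32,-1],
])

```text
t: 1.9
tool_pos: [0.4878, -0.2766, 0.0622]
tool_rot: [-2.228, -2.21, 0.001]
contact_force: [-0.5, 0.1, -1.0]
opening: 0.0851
grip_force: 0.0
```

```bash
python3 go.py .4895 -.272 .027; python3 - <<'E'
from h import *
s=get_image("side")
b=cv2.resize(s["img"][115:205,240:320],None,fx=6,fy=6,interpolation=cv2.INTER_CUBIC)
cv2.imwrite("pics/n2.png",b)
E
```

```text
t 1.9 [ 0.4878 -0.2766  0.0622] F [-0.5  0.1 -1. ] open 0.08510338298951652 0.0 q6 [-0.65  0.07  1.89 -0.    1.18 -0.64]
turn [-0.0009 -0.0006 -0.0026] shift [0.0151 0.0058 0.1173]
```

View pics/n2.png

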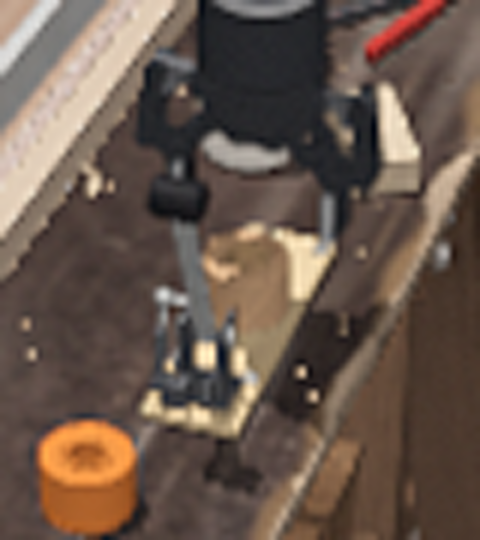

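The fingers straddle the roll: the right finger is in front at about (325,235) and the left one is behind the knob at (175,165), with nothing touching. I'll continue down and grip.

Request:
carry_out([
  [0,0,-0.002,0.008,0.004,0.04,-1],
  [0,0,-0.002,0.01,0.004,0.08,-1],
  [0,0,-0.002,0.01,0.004,0.11,-1],
  [0,0,-0.002,0.01,0.004,0.117,-1],
  [0,0,-0.002,0.01,0.004,0.117,-1],
])

```text
t: 2.45
tool_pos: [0.4902, -0.2731, 0.028]
tool_rot: [-2.22, -2.221, 0.0]
contact_force: [-0.5, 0.2, -0.1]
opening: 0.0857
grip_force: 0.0
```

Request:
carry_out([
  [0,0,0,0,0,0,-0.3],
  [0,0,0,0,0,0,0.2],
  [0,0,0,0,0,0,0.5],
  [0,0,0,0,0,0,0.8],
  [0,0,0,0,0,0,0.8],
], force=30)

```text
t: 2.95
tool_pos: [0.4911, -0.2737, 0.0297]
tool_rot: [2.22, 2.221, 0.001]
contact_force: [-0.0, 0.4, 4.3]
opening: 0.0523
grip_force: 31.9
```

Request:
carry_out([
  [0,0,0,0,0,0,0.8],
  [0,0,0,0,0,0,0.8],
  [0,0,0,0,0,0,0.8],
  [0,0,0,0,0,0,0.8],
  [0,0,0,0,0,0,0.8],
])

```text
t: 3.45
tool_pos: [0.4911, -0.2737, 0.0296]
tool_rot: [2.22, 2.221, 0.001]
contact_force: [0.6, 1.1, 5.4]
opening: 0.052
grip_force: 32.0
```

Grip holds at 52 mm opening. Lifting straight up.

Request:
carry_out([
  [0,0,0,0,0,-0.02,0.8],
  [0,0,0,0,0,-0.05,0.8],
  [0,0,0,0,0,-0.09,0.8],
  [0,0,0,0,0,-0.14,0.8],
  [0,0,0,0,0,-0.2,0.8],
])

```text
t: 3.95
tool_pos: [0.4904, -0.2733, 0.0899]
tool_rot: [-2.221, -2.221, 0.0]
contact_force: [-0.3, -0.3, 0.7]
opening: 0.0521
grip_force: 31.6
```

Request:
carry_out([
  [0,0,0,0,0,-0.12,0.8],
  [0,0,0,0,0,-0.25,0.8],
  [0,0,0,0,0,-0.38,0.8],
  [0,0,0,0,0,-0.5,0.8],
  [0,0,0,0,0,-0.6,0.8],
])

```text
t: 4.45
tool_pos: [0.4908, -0.2736, 0.273]
tool_rot: [2.219, 2.219, 0.001]
contact_force: [-0.2, -0.3, -0.3]
opening: 0.0526
grip_force: 31.6
```

```bash
python3 go.py .488 .123 .27; python3 - <<'E'
from h import *
s=get_image("side")
b=cv2.resize(s["img"][55:205,190:340],None,fx=4,fy=4,interpolation=cv2.INTER_CUBIC)
cv2.imwrite("pics/n3.png",b)
E
```

```text
t 4.45 [ 0.4908 -0.2736  0.273 ] F [-0.2 -0.3 -0.3] open 0.05255040379208273 31.60062801092863 q6 [-0.64 -0.12  1.71 -0.    1.55 -0.64]
turn [0.001  0.0008 0.    ] shift [ 1.3221 -0.0093  0.0069]
```

View pics/n3.png

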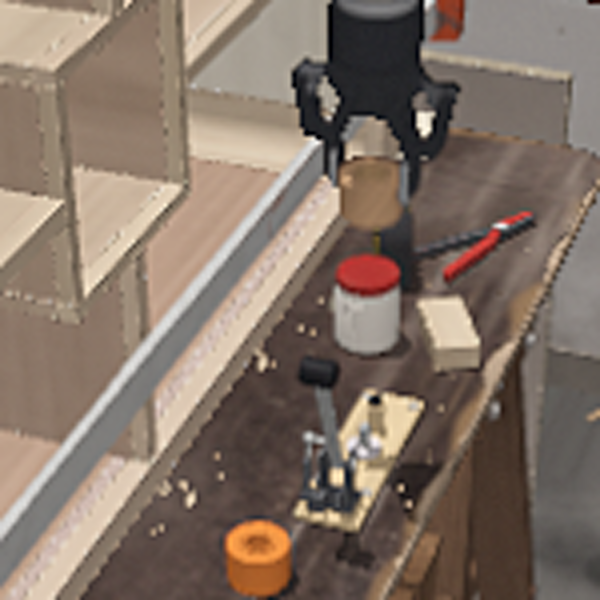

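The roll hangs upright between the fingers at crop (370,195), and the stand is untouched with its spindle bare at (376,400). I'll carry it over to +y in two stages, checking the panel to the left of the board on the way.

Request:
carry_out([
  [0,0,0,0.1,0,0,0.8],
  [0,0,0,0.22,0,0,0.8],
  [0,0,0,0.35,0,0,0.8],
  [0,0,0,0.48,0,0,0.8],
  [0,0,0,0.6,0,0,0.8],
])

```text
t: 5.0
tool_pos: [0.4902, -0.0918, 0.2696]
tool_rot: [2.221, 2.221, 0.001]
contact_force: [0.3, -0.3, -0.3]
opening: 0.0525
grip_force: 31.6
```

```bash
python3 go.py .488 .123 .27; python3 - <<'E'
from h import *
t=get_image("top");s=get_image("side")
for p,q in(((150,281),(190,235)),((150,281),(245,384)),((48,203),(190,235))): print(p,q,tri(t,p,s,q))
E
```

```text
t 5.0 [ 0.4902 -0.0918  0.2696] F [ 0.3 -0.3 -0.3] open 0.0524538985432605 31.593237463384867 q6 [-0.33 -0.28  1.85  0.    1.56 -0.33]
turn [0.0004 0.0001 0.    ] shift [ 0.7161 -0.0072 -0.0015]
(150, 281) (190, 235) (array([0.39398682, 0.28157046, 0.23070623]), np.float64(0.2614968973714659))
(150, 281) (245, 384) (array([ 0.30389165,  0.36303149, -0.32595871]), np.float64(0.13085889929967354))
(48, 203) (190, 235) (array([0.45868232, 0.43530417, 0.33922973]), np.float64(0.020357880828157923))
```

Request:
carry_out([
  [0,0,0,0.12,0,0,0.8],
  [0,0,0,0.26,-0.003,0,0.8],
  [0,0,0,0.41,-0.007,0,0.8],
  [0,0,0,0.55,-0.007,0,0.8],
  [0,0,0,0.64,-0.007,0,0.8],
])

```text
t: 5.6
tool_pos: [0.4882, 0.1003, 0.2695]
tool_rot: [2.219, 2.222, 0.002]
contact_force: [0.4, -0.2, -0.2]
opening: 0.0524
grip_force: 31.6
```

Request:
carry_out([
  [0,0,0,0.05,0,0.08,0.8],
  [0,0,0,0.075,0,0.2,0.8],
  [0,0,0,0.076,0,0.32,0.8],
  [0,0,0,0.076,0,0.42,0.8],
  [0,0,0,0.076,0,0.5,0.8],
])

```text
t: 6.1
tool_pos: [0.4878, 0.1208, 0.1171]
tool_rot: [-2.221, -2.221, 0.002]
contact_force: [-0.5, -0.5, -0.3]
opening: 0.0521
grip_force: 31.6
```

```bash
python3 go.py .488 .123 .0236; python3 - <<'E'
from h import *
s=get_image("side")
b=cv2.resize(s["img"][140:280,170:310],None,fx=4,fy=4,interpolation=cv2.INTER_CUBIC)
cv2.imwrite("pics/n4.png",b)
E
```

```text
t 6.1 [0.4878 0.1208 0.1171] F [-0.5 -0.5 -0.3] open 0.05213509845877646 31.61147492006421 q6 [ 0.09 -0.14  2.   -0.    1.29  0.09]
turn [-0.0004  0.0002 -0.    ] shift [0.0075 0.0011 0.3117]
```

View pics/n4.png

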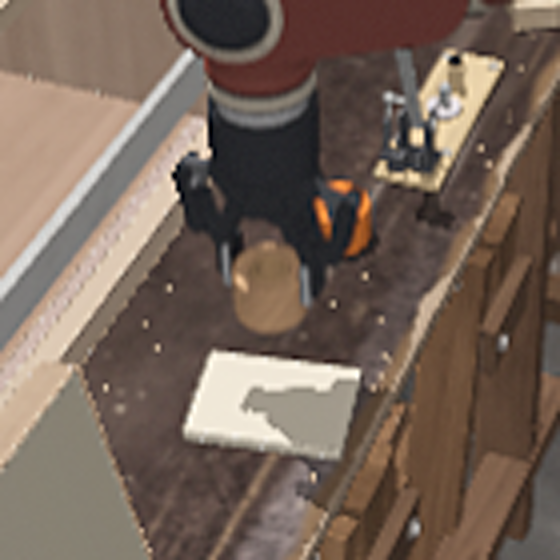

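The roll is upright above the board, at crop (270,290) over the board at (275,405). The neighbouring orange roll is clear. Descending.

Request:
carry_out([
  [0,0,0,0.005,0,0.07,0.8],
  [0,0,0,0.005,0,0.15,0.8],
  [0,0,0,0.005,0,0.22,0.8],
  [0,0,0,0.005,0,0.26,0.8],
  [0,0,0,0.005,0,0.275,0.8],
])

```text
t: 6.65
tool_pos: [0.4881, 0.1225, 0.0358]
tool_rot: [-2.221, -2.221, 0.002]
contact_force: [0.3, -0.3, -0.4]
opening: 0.0523
grip_force: 31.7
```

Request:
carry_out([
  [0,0,0,0,0,0.005,0.8],
  [0,0,0,0,0,0.01,0.8],
  [0,0,0,0,0,0.015,0.8],
  [0,0,0,0,0,0.02,0.8],
  [0,0,0,0,0,0.023,0.8],
])

```text
t: 7.15
tool_pos: [0.4887, 0.1229, 0.0297]
tool_rot: [2.221, 2.221, 0.001]
contact_force: [-0.7, 0.1, -0.8]
opening: 0.0521
grip_force: 31.7
```

Request:
carry_out([
  [0,0,0,0,0,0.004,0.8],
  [0,0,0,0,0,0.008,0.8],
  [0,0,0,0,0,0.011,0.8],
  [0,0,0,0,0,0.014,0.8],
  [0,0,0,0,0,0.014,0.8],
])

```text
t: 7.65
tool_pos: [0.4883, 0.1228, 0.025]
tool_rot: [-2.221, -2.221, 0.0]
contact_force: [0.3, 0.8, -0.6]
opening: 0.0523
grip_force: 31.7
```

Request:
carry_out([
  [0,0,0,0,0,0.003,0.8],
  [0,0,0,0,0,0.006,0.8],
  [0,0,0,0,0,0.008,0.8],
  [0,0,0,0,0,0.01,0.8],
  [0,0,0,0,0,0.01,0.8],
])

```text
t: 8.15
tool_pos: [0.4886, 0.1229, 0.0241]
tool_rot: [-2.221, -2.221, 0.002]
contact_force: [-7.3, -0.8, 12.8]
opening: 0.0525
grip_force: 32.9
```

Contact is felt at the expected height. I'll ease off a touch and open.

Request:
carry_out([
  [0,0,0,0,0,-0.004,0.8],
  [0,0,0,0,0,-0.004,0.1],
  [0,0,0,0,0,-0.004,-0.3],
  [0,0,0,0,0,-0.004,-1],
  [0,0,0,0,0,-0.004,-1],
])

```text
t: 8.65
tool_pos: [0.4881, 0.1228, 0.023]
tool_rot: [-2.221, -2.221, 0.001]
contact_force: [1.0, -1.0, -0.0]
opening: 0.0818
grip_force: 0.0
```

Request:
carry_out([
  [0,0,0,0,0,0,-1],
  [0,0,0,0,0,-0.04,-1],
  [0,0,0,0,0,-0.1,-1],
  [0,0,0,0,0,-0.2,-1],
  [0,0,0,0,0,-0.32,-1],
])

```text
t: 9.15
tool_pos: [0.4874, 0.1228, 0.1199]
tool_rot: [-2.22, -2.22, 0.003]
contact_force: [-0.4, 0.0, 0.3]
opening: 0.0849
grip_force: 0.0
```

Request:
carry_out([
  [0,0,0,0,0,-0.12,-1],
  [0,0,0,0,0,-0.25,-1],
  [0,0,0,0,0,-0.38,-1],
  [0,0,0,0,0,-0.46,-1],
  [0,0,0,0,0,-0.5,-1],
])

```text
t: 9.65
tool_pos: [0.4895, 0.123, 0.2738]
tool_rot: [2.219, 2.219, 0.007]
contact_force: [0.4, 0.2, -1.2]
opening: 0.0857
grip_force: 0.0
```

Request:
carry_out([
  [0,0,0,-0.1,0,0,-1],
  [0,0,0,-0.23,0,0,-1],
  [0,0,0,-0.36,0,0,-1],
  [0,0,0,-0.48,0,0,-1],
  [0,0,0,-0.56,0,0,-1],
])

```text
t: 10.15
tool_pos: [0.4877, -0.047, 0.2686]
tool_rot: [-2.222, -2.219, 0.002]
contact_force: [0.3, -0.4, 0.1]
opening: 0.0857
grip_force: 0.0
```

```bash
python3 go.py .488 -.144 .24; python3 - <<'E'
from h import *
s=get_image("side");t=get_image("top")
b=cv2.resize(s["img"][190:270,200:280],None,fx=5,fy=5,interpolation=cv2.INTER_CUBIC)
a=cv2.resize(t["img"][170:250,160:240],None,fx=5,fy=5,interpolation=cv2.INTER_CUBIC)
cv2.imwrite("pics/n5.png",np.hstack([a,b]))
E
```

```text
t 10.15 [ 0.4877 -0.047   0.2686] F [ 0.3 -0.4  0.1] open 0.08565511808404427 0.0 q6 [-0.25 -0.3   1.87 -0.    1.57 -0.25]
turn [-0.0005 -0.     -0.0004] shift [-0.3233  0.0017  0.0952]
```

View pics/n5.png

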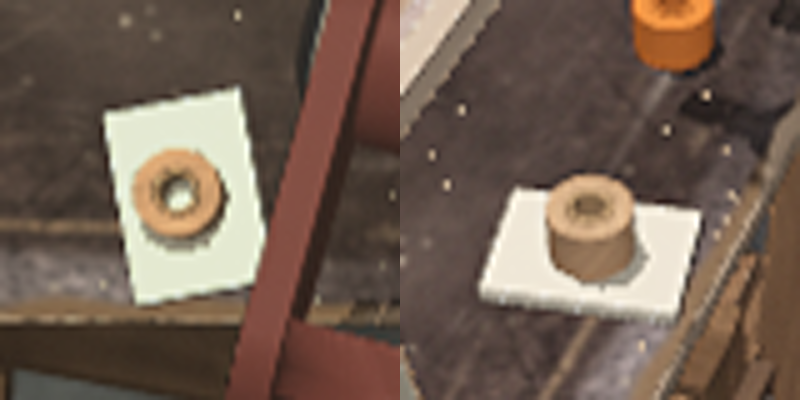

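The roll stands flat near the middle of the board, in the left part at (178,195) on a board centred at about (185,195). Now the knob.

Request:
carry_out([
  [0,0,0,-0.1,0,0,-1],
  [0,0,0,-0.2,0,0,-1],
  [0,0,0,-0.28,0,0,-1],
  [0,0,0,-0.323,0,0,-1],
  [0,0,0,-0.323,0,0.04,-1],
])

```text
t: 10.75
tool_pos: [0.4892, -0.1427, 0.2585]
tool_rot: [2.221, 2.218, 0.002]
contact_force: [0.1, 1.0, 0.3]
opening: 0.0856
grip_force: 0.0
```

Request:
carry_out([
  [0,0,0,0,0,0.08,-1],
  [0,0,0,0,0,0.16,-1],
  [0,0,0,0,0,0.24,-1],
  [0,0,0,0,0,0.29,-1],
  [0,0,0,0,0,0.32,-1],
])

```text
t: 11.25
tool_pos: [0.4876, -0.1406, 0.1591]
tool_rot: [-2.218, -2.221, 0.001]
contact_force: [0.8, -0.2, 1.2]
opening: 0.0851
grip_force: 0.0
```

```bash
python3 go.py .488 -.144 .159; python3 - <<'E'
from h import *
s=get_image("side")
b=cv2.resize(s["img"][100:200,220:320],None,fx=6,fy=6,interpolation=cv2.INTER_CUBIC)
cv2.imwrite("pics/n6.png",b)
E
```

```text
t 11.25 [ 0.4876 -0.1406  0.1591] F [ 0.8 -0.2  1.2] open 0.08513836934148074 0.0 q6 [-0.43 -0.18  1.95  0.    1.37 -0.43]
turn [-0.0009 -0.0005  0.0004] shift [-0.0115  0.0015  0.0003]
```

View pics/n6.png

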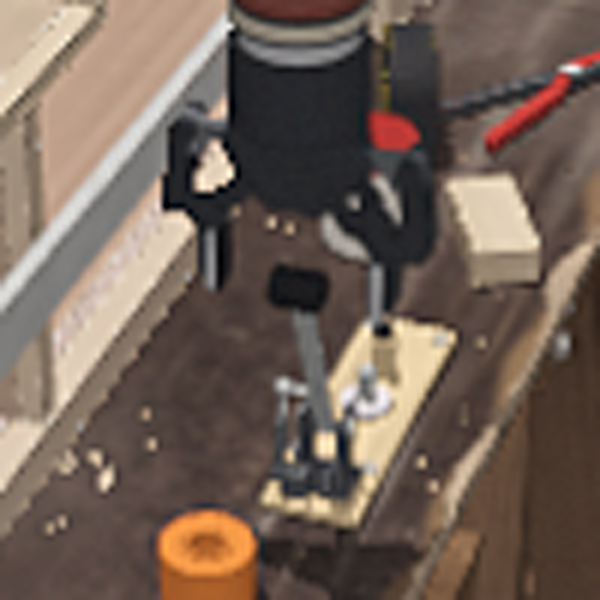

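The fingers straddle the knob, which is at crop (298,288) with the finger tips at (213,285) and (380,305). I'll close on it.

Request:
carry_out([
  [0,0,0,-0.008,0.001,0,-1],
  [0,0,0,-0.008,0.001,0,-0.3],
  [0,0,0,-0.008,0.001,0,0.3],
  [0,0,0,-0.008,0.001,0,1],
  [0,0,0,-0.008,0.001,0,1],
], force=35)

```text
t: 11.8
tool_pos: [0.4888, -0.1446, 0.1622]
tool_rot: [2.221, 2.221, -0.0]
contact_force: [-6.0, 0.6, 12.1]
opening: 0.0288
grip_force: 36.5
```

Request:
carry_out([
  [0,0,0,0,0,0,1],
  [0,0,0,0,0,0,1],
  [0,0,0,0,0,0,1],
  [0,0,0,0,0,0,1],
  [0,0,0,0,0,0,1],
])

```text
t: 12.3
tool_pos: [0.4888, -0.1446, 0.1623]
tool_rot: [2.22, 2.222, -0.001]
contact_force: [-3.1, 0.8, 6.1]
opening: 0.0292
grip_force: 35.5
```

```bash
python3 go.py .488 -.144 .158; python3 - <<'E'
from h import *
s=get_image("side")
b=cv2.resize(s["img"][120:190,240:310],None,fx=6,fy=6,interpolation=cv2.INTER_CUBIC)
cv2.imwrite("pics/n7.png",b)
p=get_obs()["tool_pos"]; g=p+[0,0,.019]; H=np.array([-.194,.052])
# arc points: relative to current grasp point, keep its own angle and radius about hinge
v=g[1:]-H; q0=np.arctan2(v[1],-v[0]); r=np.hypot(*v); print("q0",q0,"r",r)
for q in np.arange(1.95,-.01,-.075):
    print(round(q,3),"tx %.3f tz %.3f"%((-.135*np.cos(q)+.135*np.cos(1.95))/.3, -(.135*np.sin(q)-.135*np.sin(1.95))/.3))
E
```

```text
t 12.3 [ 0.4888 -0.1446  0.1623] F [-3.1  0.8  6.1] open 0.029220481754438934 35.50770878791809 q6 [-0.43 -0.17  1.95 -0.    1.37 -0.43]
turn [-0.      0.0002  0.0002] shift [ 0.0021 -0.0026  0.0142]
q0 1.935585280859476 r 0.13836416064915463
1.95 tx 0.000 tz -0.000
1.875 tx -0.032 tz -0.011
1.8 tx -0.064 tz -0.020
1.725 tx -0.097 tz -0.027
1.65 tx -0.131 tz -0.031
1.575 tx -0.165 tz -0.032
1.5 tx -0.198 tz -0.031
1.425 tx -0.232 tz -0.027
1.35 tx -0.265 tz -0.021
1.275 tx -0.298 tz -0.012
1.2 tx -0.330 tz -0.001
1.125 tx -0.361 tz 0.012
1.05 tx -0.390 tz 0.028
0.975 tx -0.419 tz 0.046
0.9 tx -0.446 tz 0.066
0.825 tx -0.472 tz 0.087
0.75 tx -0.496 tz 0.111
0.675 tx -0.518 tz 0.137
0.6 tx -0.538 tz 0.164
0.525 tx -0.556 tz 0.192
0.45 tx -0.572 tz 0.222
0.375 tx -0.585 tz 0.253
0.3 tx -0.596 tz 0.285
0.225 tx -0.605 tz 0.318
0.15 tx -0.612 tz 0.351
0.075 tx -0.615 tz 0.384
0.0 tx -0.617 tz 0.418
```

View pics/n7.png

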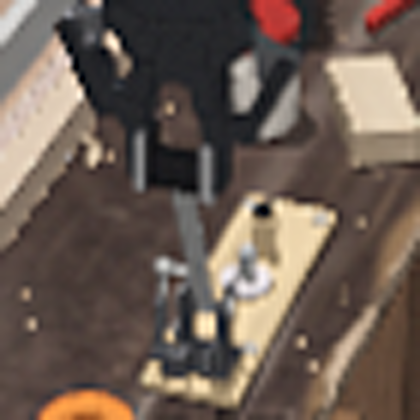

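The knob is pinched on its flat ends at crop (172,165). That was my last picture: I've viewed 11, one over the allowance of 10, so from here I go by numbers. I'll swing the arm slowly along its arc.

Request:
carry_out([
  [0,0,0,-0.032,0,-0.011,1],
  [0,0,0,-0.064,0,-0.02,1],
  [0,0,0,-0.097,0,-0.027,1],
  [0,0,0,-0.131,0,-0.031,1],
  [0,0,0,-0.165,0,-0.032,1],
])

```text
t: 12.85
tool_pos: [0.4895, -0.1925, 0.1707]
tool_rot: [-2.22, -2.221, -0.007]
contact_force: [2.6, 5.4, -0.3]
opening: 0.0292
grip_force: 34.5
```

Request:
carry_out([
  [0,0,0,-0.033,0,0.001,1],
  [0,0,0,-0.067,0,0.005,1],
  [0,0,0,-0.1,0,0.011,1],
  [0,0,0,-0.133,0,0.02,1],
  [0,0,0,-0.165,0,0.031,1],
])

```text
t: 13.35
tool_pos: [0.4904, -0.2429, 0.1622]
tool_rot: [2.22, 2.22, 0.007]
contact_force: [5.0, 3.1, 1.5]
opening: 0.0293
grip_force: 34.5
```

Request:
carry_out([
  [0,0,0,-0.031,0.001,0.013,1],
  [0,0,0,-0.06,0.002,0.029,1],
  [0,0,0,-0.089,0.003,0.047,1],
  [0,0,0,-0.116,0.004,0.067,1],
  [0,0,0,-0.142,0.005,0.088,1],
])

```text
t: 13.85
tool_pos: [0.4912, -0.2874, 0.1358]
tool_rot: [2.22, 2.219, 0.001]
contact_force: [4.9, -0.5, 2.8]
opening: 0.0295
grip_force: 36.3
```

Request:
carry_out([
  [0,0,0,-0.024,0.001,0.024,1],
  [0,0,0,-0.046,0.002,0.05,1],
  [0,0,0,-0.066,0.003,0.077,1],
  [0,0,0,-0.084,0.004,0.105,1],
  [0,0,0,-0.1,0.005,0.135,1],
])

```text
t: 14.35
tool_pos: [0.4918, -0.3184, 0.095]
tool_rot: [2.219, 2.219, -0.004]
contact_force: [2.4, -5.8, 3.0]
opening: 0.0293
grip_force: 42.6
```

Request:
carry_out([
  [0,0,0,-0.011,0,0.025,1],
  [0,0,0,-0.019,0,0.05,1],
  [0,0,0,-0.027,0.001,0.075,1],
  [0,0,0,-0.033,0.001,0.1,1],
  [0,0,0,-0.038,0.001,0.12,1],
])

```text
t: 14.85
tool_pos: [0.492, -0.3301, 0.0586]
tool_rot: [2.219, 2.219, -0.004]
contact_force: [4.9, -7.9, 1.9]
opening: 0.0296
grip_force: 47.6
```

Request:
carry_out([
  [0,0,0,-0.004,0,0.014,1],
  [0,0,0,-0.008,0,0.028,1],
  [0,0,0,-0.01,0,0.042,1],
  [0,0,0,-0.012,0,0.056,1],
  [0,0,0,-0.012,0,0.066,1],
])

```text
t: 15.35
tool_pos: [0.4921, -0.3324, 0.0382]
tool_rot: [2.22, 2.22, -0.002]
contact_force: [4.4, -3.5, -0.2]
opening: 0.0297
grip_force: 49.3
```

Request:
carry_out([
  [0,0,0,-0.001,0,0.004,1],
  [0,0,0,-0.001,0,0.008,1],
  [0,0,0,-0.001,0,0.012,1],
  [0,0,0,-0.001,0,0.016,1],
  [0,0,0,-0.001,0,0.016,1],
])

```text
t: 15.85
tool_pos: [0.492, -0.3325, 0.0334]
tool_rot: [2.22, 2.221, -0.002]
contact_force: [5.2, -4.3, -0.4]
opening: 0.0291
grip_force: 49.6
```

Request:
carry_out([
  [0,0,0,-0.001,0,0.004,1],
  [0,0,0,-0.001,0,0.008,1],
  [0,0,0,-0.001,0,0.012,1],
  [0,0,0,-0.001,0,0.014,1],
  [0,0,0,-0.001,0,0.014,1],
])

```text
t: 16.35
tool_pos: [0.4921, -0.3326, 0.0291]
tool_rot: [2.22, 2.221, -0.001]
contact_force: [5.0, -3.6, -0.7]
opening: 0.0297
grip_force: 49.9
```

No stop contact is felt yet. I'll keep easing down in small steps.

Request:
carry_out([
  [0,0,0,0,0,0.003,1],
  [0,0,0,0,0,0.006,1],
  [0,0,0,0,0,0.008,1],
  [0,0,0,0,0,0.01,1],
  [0,0,0,0,0,0.01,1],
])

```text
t: 16.85
tool_pos: [0.492, -0.3325, 0.0261]
tool_rot: [2.22, 2.221, -0.001]
contact_force: [6.8, -3.6, -0.2]
opening: 0.0293
grip_force: 50.1
```

```bash
python3 - <<'E'
from h import *
s=get_image("side")
# grey arm edge: sample pixel columns along the arm between hinge and stop
for y in (-.22,-.25,-.27,-.29):
    P=np.array([[.4895,y,z] for z in np.arange(.03,.1,.004)])
    px=proj(s,P).round().astype(int)
    print(y,[(round(float(z),3),tuple(int(c) for c in s["img"][v,u])) for (u,v),z in zip(px,P[:,2])])
E
```

```text
-0.22 [(0.03, (81, 74, 74)), (0.034, (84, 81, 81)), (0.038, (84, 81, 81)), (0.042, (104, 104, 104)), (0.046, (156, 159, 160)), (0.05, (182, 185, 185)), (0.054, (188, 191, 191)), (0.058, (189, 191, 192)), (0.062, (191, 191, 190)), (0.066, (183, 193, 200)), (0.07, (171, 199, 219)), (0.074, (141, 175, 197)), (0.078, (93, 122, 141)), (0.082, (53, 71, 87)), (0.086, (53, 71, 87)), (0.09, (26, 26, 32)), (0.094, (48, 51, 63)), (0.098, (65, 70, 87))]
-0.25 [(0.03, (108, 104, 107)), (0.034, (129, 128, 133)), (0.038, (146, 147, 151)), (0.042, (163, 165, 167)), (0.046, (132, 134, 135)), (0.05, (169, 171, 173)), (0.054, (186, 188, 188)), (0.058, (192, 192, 192)), (0.062, (195, 196, 196)), (0.066, (195, 196, 196)), (0.07, (186, 189, 191)), (0.074, (160, 170, 177)), (0.078, (119, 136, 148)), (0.082, (89, 109, 127)), (0.086, (84, 97, 112)), (0.09, (80, 82, 91)), (0.094, (69, 67, 70)), (0.098, (64, 61, 58))]
-0.27 [(0.03, (110, 113, 114)), (0.034, (102, 103, 104)), (0.038, (108, 109, 109)), (0.042, (141, 143, 144)), (0.046, (173, 175, 176)), (0.05, (187, 189, 190)), (0.054, (192, 193, 194)), (0.058, (199, 199, 199)), (0.062, (180, 185, 188)), (0.066, (142, 164, 179)), (0.07, (142, 164, 179)), (0.074, (99, 98, 98)), (0.078, (85, 84, 84)), (0.082, (77, 76, 76)), (0.086, (75, 75, 75)), (0.09, (75, 74, 75)), (0.094, (76, 76, 76)), (0.098, (76, 75, 76))]
-0.29 [(0.03, (115, 130, 140)), (0.034, (97, 124, 143)), (0.038, (90, 113, 130)), (0.042, (110, 118, 123)), (0.046, (162, 164, 164)), (0.05, (147, 148, 149)), (0.054, (111, 113, 113)), (0.058, (118, 120, 121)), (0.062, (108, 110, 111)), (0.066, (108, 110, 111)), (0.07, (79, 79, 80)), (0.074, (49, 49, 49)), (0.078, (24, 23, 22)), (0.082, (16, 14, 14)), (0.086, (16, 13, 13)), (0.09, (19, 14, 17)), (0.094, (22, 22, 20)), (0.098, (27, 23, 22))]
```

The grey arm shows as a level strip at z≈0.055 m between y=-0.22 and y=-0.27 in the side image. The fingers are already below the knob's home height, so the arm is down. I'll release gently.

Request:
carry_out([
  [0,0,0,0,0,0,0.3],
  [0,0,0,0,0,0,0.1],
  [0,0,0,0,0,0,-0.2],
  [0,0,0,0,0,0,-0.5],
  [0,0,0,0,0,0,-1],
], force=20)

```text
t: 17.4
tool_pos: [0.4913, -0.3313, 0.0263]
tool_rot: [-2.22, -2.22, 0.001]
contact_force: [-0.2, -0.1, 0.5]
opening: 0.0766
grip_force: 0.0
```

Request:
carry_out([
  [0,0,0,0,0,0,-1],
  [0,0,0,0,0,0,-1],
  [0,0,0,0,0,-0.04,-1],
  [0,0,0,0,0,-0.1,-1],
  [0,0,0,0,0,-0.18,-1],
])

```text
t: 17.9
tool_pos: [0.4915, -0.3311, 0.0813]
tool_rot: [-2.22, -2.22, 0.0]
contact_force: [0.4, 0.3, 0.7]
opening: 0.0852
grip_force: 0.0
```

Request:
carry_out([
  [0,0,0,0,0,-0.1,-1],
  [0,0,0,0,0,-0.22,-1],
  [0,0,0,0,0,-0.36,-1],
  [0,0,0,0,0,-0.5,-1],
  [0,0,0,0,0,-0.6,-1],
])

```text
t: 18.4
tool_pos: [0.4926, -0.3321, 0.266]
tool_rot: [2.218, 2.218, 0.0]
contact_force: [0.0, -0.1, -0.2]
opening: 0.0856
grip_force: 0.0
```

```bash
python3 - <<'E'
from h import *
s=get_image("side");t=get_image("top")
print(get_obs()["tool_pos"],get_obs()["contact_force"])
k=(s["img"].max(2)<45).astype(np.uint8)
n,l,st,c=cv2.connectedComponentsWithStats(k)
e=proj(s,[[.4895,-.329,z] for z in (.052,.062,.072)]);print("expected knob px",e.round(1).tolist())
for i in range(1,n):
    if st[i,4]>8 and abs(c[i]-e[0]).max()<25: print("dark",c[i].round(1),st[i], onz(s,c[i],.052).round(4))
print("roll/board: ")
for z,lo,hi in((.05,(8,90,120),(16,190,255)),(.01,(20,0,180),(90,90,255))):
    m=cv2.inRange(cv2.cvtColor(t["img"],cv2.COLOR_BGR2HSV),lo,hi);w=np.zeros_like(m);w[180:236,170:225]=m[180:236,170:225]
    q=np.argwhere(w)[:,::-1]
    if len(q):print(z,len(q),onz(t,cv2.minEnclosingCircle(q.astype(np.float32))[0],z).round(3))
E
```

```text
[ 0.49418375 -0.3333816   0.26929784] [-0.55747852 -0.09197552  0.71603037]
expected knob px [[285.6, 150.0], [285.7, 147.8], [285.8, 145.5]]
dark [286.  148.9] [282 147   8   6  32] [ 0.4904 -0.3365  0.052 ]
dark [298. 168.] [294 163   8  12  41] [ 0.4126 -0.2384  0.052 ]
roll/board: 
0.05 362 [0.439 0.118 0.05 ]
0.01 788 [0.488 0.123 0.01 ]
```

The knob is at (286,149) against about (285.6,150) expected when shut, within a pixel, but the shut tolerance is only 5 mm. I'll check by touching the knob's top with closed fingers, which should meet it at z≈0.064.

Request:
carry_out([
  [0,0,0,0.01,-0.008,0.1,1],
  [0,0,0,0.01,-0.008,0.2,1],
  [0,0,0,0.01,-0.008,0.3,1],
  [0,0,0,0.01,-0.008,0.4,1],
  [0,0,0,0.01,-0.008,0.48,1],
])

```text
t: 19.0
tool_pos: [0.4886, -0.3277, 0.1146]
tool_rot: [-2.219, -2.22, 0.0]
contact_force: [0.2, 0.5, 0.3]
opening: 0.0123
grip_force: 0.0
```

Request:
carry_out([
  [0,0,0,0,0,0.05,1],
  [0,0,0,0,0,0.1,1],
  [0,0,0,0,0,0.13,1],
  [0,0,0,0,0,0.145,1],
  [0,0,0,0,0,0.145,1],
])

```text
t: 19.5
tool_pos: [0.4897, -0.3287, 0.0735]
tool_rot: [-2.221, -2.222, 0.0]
contact_force: [-0.3, 0.1, 0.2]
opening: 0.0001
grip_force: 0.0
```

Request:
carry_out([
  [0,0,0,0,0,0.006,1],
  [0,0,0,0,0,0.012,1],
  [0,0,0,0,0,0.018,1],
  [0,0,0,0,0,0.024,1],
  [0,0,0,0,0,0.024,1],
])

```text
t: 20.0
tool_pos: [0.4895, -0.3285, 0.0661]
tool_rot: [-2.221, -2.221, 0.0]
contact_force: [-0.5, -0.5, 0.4]
opening: -0.0001
grip_force: 0.0
```

Request:
carry_out([
  [0,0,0,0,0,0.002,1],
  [0,0,0,0,0,0.004,1],
  [0,0,0,0,0,0.006,1],
  [0,0,0,0,0,0.008,1],
  [0,0,0,0,0,0.008,1],
])

```text
t: 20.5
tool_pos: [0.4897, -0.3287, 0.064]
tool_rot: [2.221, 2.221, 0.0]
contact_force: [-0.5, 0.6, 0.8]
opening: -0.0001
grip_force: 0.1
```

At 0.064 m there is still no contact, so the knob is at or below its home height and the arm is fully shut. I'll back away and hand in.

Request:
carry_out([
  [0,0,0,0,0,-0.1,1],
  [0,0,0,0,0,-0.22,1],
  [0,0,0,0,0,-0.36,1],
  [0,0,0,0,0,-0.45,1],
  [0,0,0,0,0,-0.5,1],
])

```text
t: 21.0
tool_pos: [0.4907, -0.3295, 0.2176]
tool_rot: [2.218, 2.218, 0.001]
contact_force: [0.0, -0.5, 0.2]
opening: -0.0001
grip_force: 0.0
```

Request:
carry_out([
  [0,0,0,0,0,0,1],
  [0,0,0,0,0,0,1],
  [0,0,0,0,0,0,1],
])

```text
t: 21.3
tool_pos: [0.4887, -0.3278, 0.211]
tool_rot: [-2.218, -2.218, 0.0]
contact_force: [0.3, -0.1, -0.8]
opening: -0.0002
grip_force: 0.0
```

```bash
python3 -c "
from station import *
print(get_obs()['tool_pos']);print(finish_job())"
```

```text
[ 0.48866891 -0.32779298  0.21104486]
the job is handed in; nothing more can be done
None
```

I handed the job in at about 21 s with the roll flat on the cream board and the presser arm eased shut; no verdict came back, and I viewed 11 pictures, one over the limit of 10.

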